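# Take the drive cup from the pit case and hold it level for inspection

## Robot

A 6-joint arm with a two-finger parallel gripper is mounted at the origin on the work surface. World frame = base frame: x ahead of the robot, y to its left, z up, the work surface at z = 0. Lengths are in mm, angles in degrees, forces in N, time in s.
With the tool pointing down it reaches from about 350 to 850 mm from the base axis. Payload 8.1 kg.
Tool frame: the origin (TCP) lies midway between the tips of the shut fingers; the grasp point (between the pads) lies 19 mm behind it; z points along the fingers, y is the line along which they close (so a half turn about z gives the same grasp; the last joint's range is limited). The gripper opens to 85 mm and grips with 20 to 120 N. Pads are 22 mm wide; open, the fingers measure 114 mm over their backs; the gripper's body (76 mm by 85 mm) begins 54 mm behind the grasp point. The pads swing forward as they close: fully open they stand 13 mm farther back than shut.
Start: joints at [58.361, 7.471, 85.268, -0, 87.261, -4.893], TCP at [269.999, 535.823, 231.292] pointing down, gripper open.
Joint ranges: [-169.43, 169.43], [-51.17, 129.36], [1.28, 143.12], [-76.62, 256.62], [0, 156.53], [-152.29, 152.29]. Speed limits (degrees/s): [136.94, 136.94, 159.86, 180, 180, 180].

## Interface

Orientations are given as [roll, pitch, yaw] about the fixed x, y, z axes, in that order (R = Rz(yaw) Ry(pitch) Rx(roll)).
In Python, from bench import r gives the robot as it stands.
- The arm moves only by the tool steer_hand, called after ">>>" by a JSON object that holds its "method" and its "body", one argument or row to a line. Schema: {"type":"object","properties":{"offsets":{"type":"array","items":{"type":"object","properties":{"rot":{"type":"array","items":{"type":"number"},"minItems":3,"maxItems":3},"xyz":{"type":"array","items":{"type":"number"},"minItems":3,"maxItems":3},"finger_gap":{"type":"number"}},"additionalProperties":false,"required":["finger_gap"]},"minItems":1,"maxItems":8},"force":{"type":"number"},"only":{"type":"string"},"quiet":{"type":"boolean"},"lines":{"type":"string"}},"required":["offsets"],"additionalProperties":false}. offsets is a list of rows, 1 to 8 of them, each an object with the fields rot (a list: a rotation vector rx, ry, rz in normalised numbers (1 is 180 degrees)), xyz (a list: dx, dy, dz in normalised numbers (1 is 800 mm)), finger_gap (the finger opening in mm); a field left out counts as zero (the opening has to be given); each row is the pose to reach, as a shift and turn from the pose commanded when the call began, along the tool's axes at that moment; what a row does not reach only later rows make up. A row lasts 1/8 s, in which the tool goes at most 62.5 mm and 10.7 degrees, less where a joint would pass 70% of its speed; a pose out of reach is approached as far as the arm can. The fingers move at their own pace and stop on an object; force is the grip in N (left out, the last holds). Time passes only in rows, so rows that do not move let the fingers close. The tool returns the time, the measured TCP pose, the force, the opening and the grip force at its end. only (a regular expression) keeps the lines of the reply that match it, lines (a string "A,B") keeps lines A to B, and quiet returns only ok. A shift or turn number past 1, either way, is cut back to 1. Input that does not fit is refused with a message, and nothing moves.
- r.sense(): the state, without advancing time (a new reading comes with each control period).
- r.snapshot(name): name is "side" or "top" or "wrist"; returns a dict with "pixels" (480x640x3 uint8, blue, green, red), "fx", "fy", "cx", "cy" (pixels), "D" ([k1, k2, p1, p2, k3] as OpenCV has them; the pictures are not rectified), "pose" (4x4, takes a point from camera to world coordinates). Camera axes: x right, y up, looking along -z (the intrinsics and any distortion apply to the point x, -y, -z); pixel columns grow to the right and rows downward; lengths in mm; the calibration is good to about 2 mm. A picture is of the moment at which its call begins. There is no depth.
- r.hand_in(): hands the job in; it is judged then, once.
The state is a dict: "time": time; "joint_pos": joint angles; "qd": joint speeds; "joint_efforts": joint torques, N m; "tool_pos": TCP position; "tcp_rot": TCP orientation; "ft_force": force on the tool from outside, world axes, zero at the start; "wrist_torque": the same for the moment, N m; "finger_gap": finger opening in mm; "grip_force": force on a finger pad.
Only numpy, scipy, OpenCV 4.12 (cv2) and the standard library are available. Lean on these libraries where they do the work, as an engineer would, in place of code of your own. Each camera call takes 0.05 s, during which the arm holds its last target. There are 200 camera calls.

## Task

Pull the drawer of the aluminium parts case all the way out to its stop and leave it open, then draw the chrome drive cup up out of the blue rack in it, turn it onto its side so that its axis is level, and hold it there still, about 25 cm above the table, finishing with it in the gripper. Do not drop the cup onto the table, leave the two other parts standing in the rack, and do not push the wheel or the differential about.

Things in the scene. Friction and masses are not known exactly. Their poses are not given: they have to be found in the camera images.
- case: (All sizes here in mm.) Fixed dented aluminium parts case, 240 deep (x) x 330 wide (y) x 112 high, standing on the table. Origin: centre of its underside. Its own x axis points from the drawer front (at x = -122) to its rear, z up; its yaw varies. The drawer comes out along its -x. A lock lever on its rear is not used.
- drawer (a joint): how far the drawer is out, in m: 0 shut, 0.14 at its stop. Starts shut, not locked; slides with about 1.5 N friction and stays where it is left.
- drawer_handle (a point): middle of the drawer's dark bar handle (moves with the drawer, axes as the case's): a level round bar, 10 in diameter, 100 long along the case's y, its axis 55 in front of the drawer face, 92 above the table, 20 below the case top, free from above. Shut, it lies at x = -177, y = 0 in the case's frame.
- holder (a point): centre of the top of the blue rack in the drawer (moves with it, axes as the case's), 52 above the table, 65 behind the drawer face's inside; out, it is 67 in front of the case. Rack 60 (x) x 240 (y) x 30; three sockets, 14 wide, 29 deep, at y = -75, 0, +75, an upright part in each (which varies). The drawer face rises 48 above the rack; side walls 145 either side, 4 above it.
- cup: chrome steel drive cup, 120 g: stub 12 in diameter, 25 long, then a barrel 26 in diameter, 40 long with a slotted open mouth on top. Origin: centre of the stub's lower end; z axis along it towards the mouth. Stands with the barrel's shoulder on the rack's top, stub 25 down in a socket.
- cup_mid (a point): point on the drive cup's axis, 45 from its stub end (middle of the barrel).
- pinion: brass pinion gear on a 12 stub 25 long, standing in the rack; gear 33 across and 12 high, then a 10 thick pin, together 24 above the rack. Origin: stub's lower end, z up. Leave it in its socket.
- axle: orange anodised axle stub standing in the rack: flange 22 across, pin 14 across, 30 above the rack. Origin: lower end of its 12 x 25 stub, z up. Leave it in its socket.
- wheel: mud-caked spiked black rubber wheel lying flat on the table in front of and beside the case, 114 across, 50 high. Origin: centre of its underside; a bystander: leave it alone
- diff: steel gear differential standing on the table in front of and beside the case, 62 across, 56 high. Origin: centre of its underside; a bystander: leave it alone

How it is judged (in metres and radians):
On the way, in this order (a step that is already met when the one before it is completed fails the run):
1. the drawer is pulled out to its stop (value of joint drawer above 0.132 m), for 0.2 s.
2. the cup is drawn clear of its socket, held by the fingers, with the drawer still out (z of cup in the frame of holder above 0.01 m and contact force between cup and the fingers above 1 N and value of joint drawer above 0.125 m), for 0.2 s.
At the end, for the whole second after the job is handed in: Ends holding: cup gripped (over 1 N), its middle over 20 cm up, axis level within 20 degrees, still (5 cm/s, 0.3 rad/s), not touching the case; drawer within 15 mm of its stop; pinion and axle upright within 20 degrees in their sockets; wheel and differential moved under 3 cm (value of joint drawer above 0.125 m and height (world z) of cup_mid above 0.2 m and angle between cup's own z axis and vertical between 1.22 and 1.92 rad and contact force between cup and the fingers above 1 N and contact force between cup and case below 0.2 N and linear speed of cup below 0.05 m/s and angular speed of cup below 0.3 rad/s and z of each of pinion, axle in the frame of holder below -0.01 m and angle between each of pinion, axle's own z axis and vertical below 0.35 rad and distance of each of wheel, diff from where it was at the start of the episode below 0.03 m); the arm keeps its last pose, push and grip.
It fails at once if another part is drawn or tipped out of the rack (not (z of pinion in the frame of holder below -0.01 m) or not (z of axle in the frame of holder below -0.01 m) or not (angle between pinion's own z axis and vertical below 0.35 rad) or not (angle between axle's own z axis and vertical below 0.35 rad)).
It fails at once if the wheel or the differential is pushed more than 3 cm (not (distance of wheel from where it was at the start of the episode below 0.03 m) or not (distance of diff from where it was at the start of the episode below 0.03 m)).
It fails at once if the cup is dropped onto the table (height (world z) of cup_mid below 0.045 m).
It also fails if it takes over 54 s, if anything falls off the work surface, if the arm or the gripper's body presses on something with over 40 N, if the wrist force passes 120 N, or if a joint passes its speed limit or range.

## Working session

There is one attempt and no reset: what is moved stays moved. The work goes in short steps, Python scripts to look and compute and a tool call to move; the robot and the scene stay as the last step left them, time stands still between calls to the robot, and variables do not carry over. Pictures are saved under pics/ and viewed, at most 10 in all, crops included, and the job is handed in when it is done.

```bash
ls; mkdir -p pics; python3 - <<'E'
from bench import r
import cv2,pickle
for n in("side","top"):
    s=r.snapshot(n);cv2.imwrite(f"pics/{n}0.png",s["pixels"]);pickle.dump(s,open(f"{n}0.pkl","wb"))
    print(n,s["pose"].round(3).tolist() if hasattr(s["pose"],"round") else s["pose"],s["fx"],s["cx"],s["cy"],s["D"])
q=r.sense();print(q["tool_pos"],q["tcp_rot"],q["finger_gap"])
E
```

```text
bench.py
pics
side [[0.981, 0.134, -0.139, 519.833], [-0.193, 0.644, -0.74, -698.641], [-0.01, 0.753, 0.658, 707.743], [0.0, 0.0, 0.0, 1.0]] 557.3820137591856 320.62305511074544 241.16649147998484 [-0.17982407  0.          0.          0.          0.        ]
top [[-0.028, 0.988, -0.152, 488.472], [-0.999, -0.03, -0.012, -8.831], [-0.016, 0.152, 0.988, 1093.194], [0.0, 0.0, 0.0, 1.0]] 513.3502681429217 313.37042868071455 238.0512034604629 [-0.13867698  0.          0.          0.          0.        ]
[269.72062915 535.3939304  230.33070928] [-1.79903513e+02 -7.45992271e-03  1.53254951e+02] 85.56368123971531
```

View pics/top0.png

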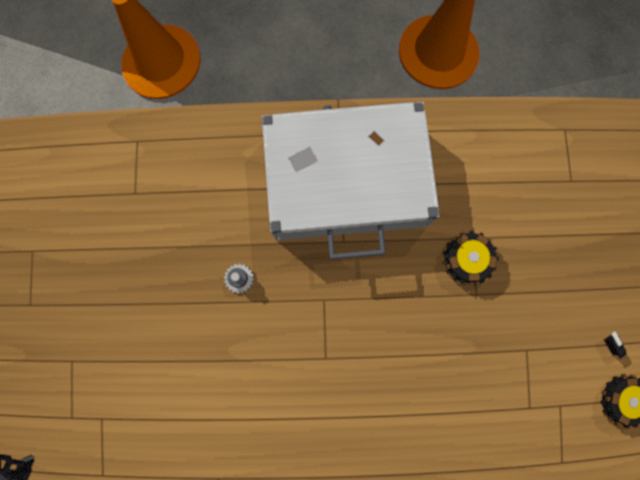

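View pics/side0.png

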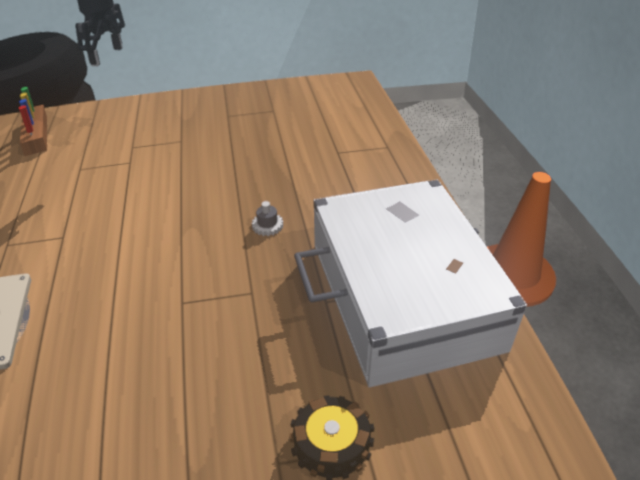

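The top view shows the case-top corners at (263,115), (424,103), (438,218) and (271,233), with the handle bar from (330,257) to (383,254). The differential is at (238,279) and the wheel at (472,258).

```bash
cat > h.py <<'E'
import numpy as np,cv2
def ray(s,uv,z):
    K=np.array([[s["fx"],0,s["cx"]],[0,s["fy"],s["cy"]],[0,0,1]])
    p=cv2.undistortPoints(np.array([[uv]],float),K,np.array(s["D"],float))[0,0]
    P=np.array(s["pose"]);d=P[:3,:3]@[p[0],-p[1],-1];o=P[:3,3]
    return o+d*(z-o[2])/d[2]
def proj(s,X):
    K=np.array([[s["fx"],0,s["cx"]],[0,s["fy"],s["cy"]],[0,0,1]])
    P=np.linalg.inv(np.array(s["pose"]));p=P[:3,:3]@X+P[:3,3]
    return cv2.projectPoints(np.array([[p[0],-p[1],-p[2]]]),np.zeros(3),np.zeros(3),K,np.array(s["D"],float))[0].ravel()
E
python3 - <<'E'
import pickle;from h import *
s=pickle.load(open("top0.pkl","rb"));d=pickle.load(open("side0.pkl","rb"))
c=np.array([ray(s,p,112) for p in[(263,115),(424,103),(438,218),(271,233)]]);print(c.round(1))
print("centre",c.mean(0))
ys=[np.degrees(np.arctan2(*(v[1::-1]))) for v in(c[0]-c[3],c[1]-c[2])]+[np.degrees(np.arctan2(-v[0],v[1])) for v in(c[0]-c[1],c[3]-c[2])];print(ys)
h=[ray(s,p,92) for p in[(330.5,257),(382.5,254)]];print(h,np.mean(h,0))
c2=np.array([ray(d,p,112) for p in[(434,183),(523,303),(377,335),(317,202)]]);print(c2.round(1),c2.mean(0))
h=[ray(d,p,92) for p in[(298,253),(310,298)]];print(h)
print("diff",ray(s,(238,279),50),"wheel",ray(s,(472,258),45))
E
```

```text
[[ 895.3   97.8  112. ]
 [ 911.6 -231.1  112. ]
 [ 671.7 -242.   112. ]
 [ 651.8   84.6  112. ]]
centre [782.58947655 -72.68491249 112.        ]
[np.float64(3.12245590122007), np.float64(2.599979098387052), np.float64(2.845189463666325), np.float64(3.4774269840875425)]
[array([603.8681763 , -29.70097451,  92.        ]), array([ 606.67277862, -132.06382471,   92.        ])] [605.27047746 -80.88239961  92.        ]
[[ 883.7   89.4  112. ]
 [ 910.4 -224.9  112. ]
 [ 683.6 -235.9  112. ]
 [ 659.8   75.7  112. ]] [784.37523913 -73.92607081 112.        ]
[array([607.9379584 , -27.72419886,  92.        ]), array([ 609.20629964, -130.70651211,   92.        ])]
diff [568.9666297  159.69934484  50.        ] wheel [ 597.95140573 -324.01264629   45.        ]
```

The manual's scale: shifts go in shares of 800 mm and turns go in shares of 180 degrees. Converting my numbers, -385 mm / 800 = -0.4813, -337 mm / 800 = -0.4213, 7.5 degrees / 180 = 0.0417.

>>> {"method": "steer_hand", "body": {
  "offsets": [
    {"rot": [0, 0, 0.0417], "xyz": [-0.06, -0.0413, 0], "finger_gap": 50},
    {"rot": [0, 0, 0.0833], "xyz": [-0.12, -0.0838, 0], "finger_gap": 50},
    {"rot": [0, 0, 0.125], "xyz": [-0.18, -0.125, 0], "finger_gap": 50},
    {"rot": [0, 0, 0.1667], "xyz": [-0.2413, -0.1675, 0], "finger_gap": 50},
    {"rot": [0, 0, 0.2083], "xyz": [-0.3013, -0.2088, 0], "finger_gap": 50},
    {"rot": [0, 0, 0.25], "xyz": [-0.3613, -0.25, 0], "finger_gap": 50},
    {"rot": [0, 0, 0.2917], "xyz": [-0.4213, -0.2925, 0], "finger_gap": 50},
    {"rot": [0, 0, 0.3347], "xyz": [-0.4813, -0.3338, 0], "finger_gap": 50}
  ],
  "force": 40
}}

```text
time: 1.1
tool_pos: [494.0, 122.3, 231.0]
tcp_rot: [-180.0, -0.0, 92.8]
ft_force: [1.1, 0.0, 0.6]
finger_gap: 50.1
grip_force: 0.0
```

```bash
cat > goal.py <<'E'
# shift in tool axes to bring TCP to a given world point
import sys;from bench import r;import numpy as np
from scipy.spatial.transform import Rotation as R
q=r.sense();T=R.from_euler("xyz",q["tcp_rot"],degrees=True)
print(np.round(q["tool_pos"],1),np.round(q["tcp_rot"],1),"shift",T.inv().apply(np.array(sys.argv[1:4],float)-q["tool_pos"]).round(1),"F",np.round(q["ft_force"],1),"gap",round(q["finger_gap"],1),q["time"])
E
python3 goal.py 606 -82 170
```

```text
[494.  122.3 231. ] [-180.    -0.    92.8] shift [-209.4  102.1   61. ] F [1.1 0.  0.6] gap 50.1 1.1
```

>>> {"method": "steer_hand", "body": {
  "offsets": [
    {"xyz": [-0.065, 0.0313, 0.0188], "finger_gap": 50},
    {"xyz": [-0.13, 0.0625, 0.0375], "finger_gap": 50},
    {"xyz": [-0.195, 0.0938, 0.0563], "finger_gap": 50},
    {"xyz": [-0.2613, 0.1275, 0.0763], "finger_gap": 50},
    {"xyz": [-0.2613, 0.1275, 0.0763], "finger_gap": 50}
  ],
  "force": 40
}}

```text
time: 1.72
tool_pos: [605.8, -82.9, 166.6]
tcp_rot: [-179.7, -0.0, 92.8]
ft_force: [-0.4, 1.1, -0.3]
finger_gap: 49.6
grip_force: 0.0
```

```bash
python3 goal.py 606.5 -82 73; python3 - <<'E'
from bench import r
import cv2
cv2.imwrite("pics/w1.png",r.snapshot("wrist")["pixels"])
E
```

```text
[605.8 -82.9 166.6] [-179.7   -0.    92.8] shift [ 0.8  1.2 93.6] F [-0.4  1.1 -0.3] gap 49.6 1.725
```

View pics/w1.png

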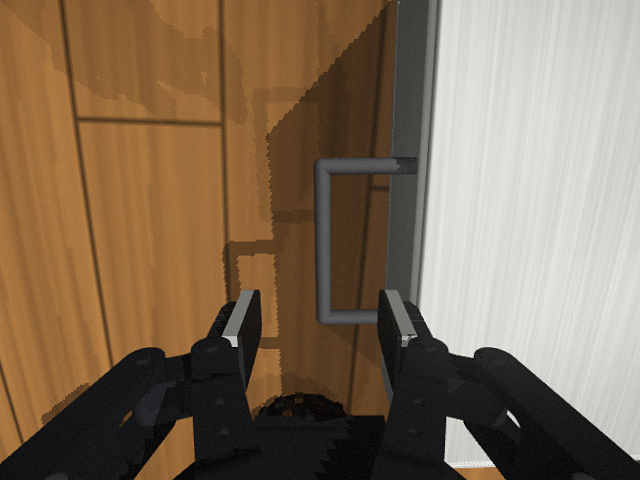

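The wrist view has the bar at column ~323, centred between the pads (240 and 398) and parallel to them, so I'm descending.

In the tool's units: 93 mm / 800 = 0.1163, 80 mm / 800 = 0.1.

>>> {"method": "steer_hand", "body": {
  "offsets": [
    {"xyz": [0.0013, 0.0013, 0.0563], "finger_gap": 50},
    {"xyz": [0.0013, 0.0013, 0.1], "finger_gap": 50},
    {"xyz": [0.0013, 0.0013, 0.1163], "finger_gap": 50},
    {"xyz": [0.0013, 0.0013, 0.1163], "finger_gap": 50},
    {"xyz": [0.0013, 0.0013, 0.1163], "finger_gap": 0},
    {"xyz": [0.0013, 0.0013, 0.1163], "finger_gap": 0},
    {"xyz": [0.0013, 0.0013, 0.1163], "finger_gap": 0},
    {"xyz": [0.0013, 0.0013, 0.1163], "finger_gap": 0}
  ],
  "force": 40
}}

```text
time: 2.78
tool_pos: [607.3, -78.4, 79.2]
tcp_rot: [-180.0, 0.0, 93.0]
ft_force: [-8.8, -0.6, 10.1]
finger_gap: 8.3
grip_force: 39.5
```

```bash
python3 goal.py 466.5 -89.5 73
```

```text
[607.3 -78.4  79.2] [-180.    0.   93.] shift [  -3.7 -141.2    6.3] F [-8.8 -0.6 10.1] gap 8.3 2.775
```

In the tool's units: -138 mm / 800 = -0.1725, -132 mm / 800 = -0.165.

>>> {"method": "steer_hand", "body": {
  "offsets": [
    {"xyz": [0, -0.0188, 0], "finger_gap": 0},
    {"xyz": [0, -0.0438, 0], "finger_gap": 0},
    {"xyz": [0, -0.0688, 0], "finger_gap": 0},
    {"xyz": [0, -0.0938, 0], "finger_gap": 0},
    {"xyz": [0, -0.1188, 0], "finger_gap": 0},
    {"xyz": [0, -0.1438, 0], "finger_gap": 0},
    {"xyz": [0, -0.165, 0], "finger_gap": 0},
    {"xyz": [0, -0.1725, 0], "finger_gap": 0}
  ],
  "force": 60
}}

```text
time: 3.78
tool_pos: [470.7, -86.8, 79.3]
tcp_rot: [179.8, 0.2, 93.0]
ft_force: [1.8, -5.3, 3.1]
finger_gap: 7.9
grip_force: 59.7
```

```bash
python3 goal.py 466.5 -89.5 73
```

```text
[470.7 -86.8  79.3] [179.8   0.2  93. ] shift [-2.5 -4.3  6.3] F [ 1.8 -5.3  3.1] gap 7.9 3.775
```

In the tool's units: -9 mm / 800 = -0.0113, -7 mm / 800 = -0.0088.

>>> {"method": "steer_hand", "body": {
  "offsets": [
    {"xyz": [0, -0.005, 0], "finger_gap": 0},
    {"xyz": [0, -0.0088, 0], "finger_gap": 0},
    {"xyz": [0, -0.0113, 0], "finger_gap": 0},
    {"xyz": [0, -0.0113, 0], "finger_gap": 0},
    {"xyz": [0, -0.0113, 0], "finger_gap": 0}
  ]
}}

```text
time: 4.4
tool_pos: [467.3, -87.0, 79.5]
tcp_rot: [179.1, 0.2, 93.0]
ft_force: [32.2, -4.4, -22.5]
finger_gap: 7.6
grip_force: 58.3
```

```bash
python3 goal.py 466.5 -89.5 73
```

```text
[467.3 -87.   79.5] [179.1   0.2  93. ] shift [-2.4 -1.1  6.5] F [ 32.2  -4.4 -22.5] gap 7.6 4.4
```

```bash
python3 - <<'E'
from bench import r
import cv2,pickle
s=r.snapshot("top");pickle.dump(s,open("top1.pkl","wb"));cv2.imwrite("pics/t1.png",s["pixels"][180:330,200:520])
s2=r.snapshot("side");pickle.dump(s2,open("side1.pkl","wb"))
import numpy as np
a=cv2.resize(s["pixels"][170:350,200:520],None,fx=2,fy=2);b=cv2.resize(s2["pixels"][150:390,160:480],None,fx=2,fy=2)[:240*2]
cv2.imwrite("pics/t1.png",np.hstack([cv2.resize(a,(400,225)),np.zeros((225,1,3),np.uint8)]));
cv2.imwrite("pics/two1.png",cv2.resize(s2["pixels"][150:390,160:480],(800,600),interpolation=3))
E
```

```text
(no output)
```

View pics/two1.png

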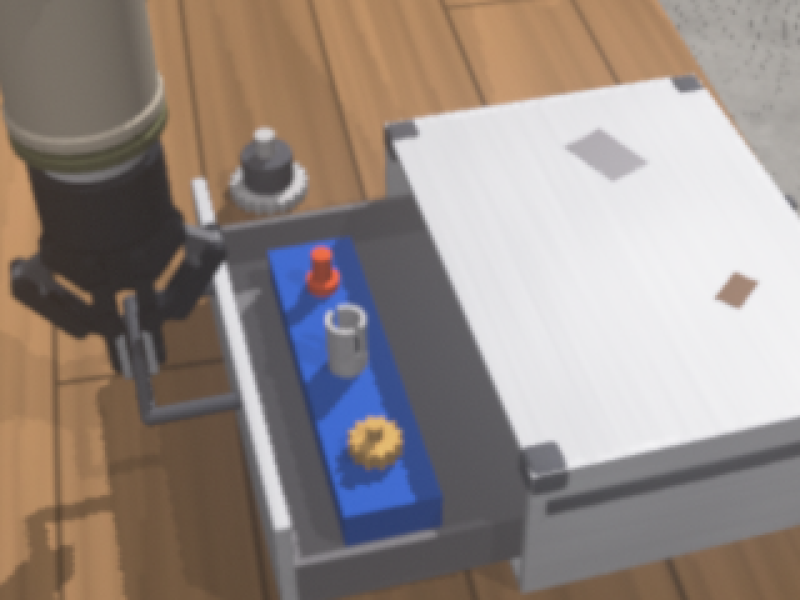

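The drawer is at its stop (32 N pull). The crop shows the cup in the middle socket with its mouth at about (346,320), the axle on the left side and the pinion on the right side. I'm relieving the pull, opening and lifting.

In the tool's units: -110 mm / 800 = -0.1375, -80 mm / 800 = -0.1.

>>> {"method": "steer_hand", "body": {
  "offsets": [
    {"xyz": [0, 0.0063, 0], "finger_gap": 0},
    {"xyz": [0, 0.0063, 0], "finger_gap": 45},
    {"xyz": [0, 0.0063, 0], "finger_gap": 45},
    {"xyz": [0, 0.0063, 0], "finger_gap": 45},
    {"xyz": [0, 0.0063, -0.0375], "finger_gap": 45},
    {"xyz": [0, 0.0063, -0.1], "finger_gap": 45},
    {"xyz": [0, 0.0063, -0.1375], "finger_gap": 45},
    {"xyz": [0, 0.0063, -0.1375], "finger_gap": 45}
  ],
  "force": 50
}}

```text
time: 5.5
tool_pos: [467.3, -86.0, 190.4]
tcp_rot: [179.7, 0.1, 93.0]
ft_force: [0.0, -0.3, 0.3]
finger_gap: 45.1
grip_force: 0.0
```

```bash
python3 goal.py 594 -83 180
python3 - <<'E'
import pickle;from h import *
d=pickle.load(open("side1.pkl","rb"))
print("cup mouth",ray(d,(298.4,278),92),"cup base",ray(d,(160+348*.4,150+372*.4),52))
print("axle top",ray(d,(160+320*.4,150+254*.4),82),"pinion top",ray(d,(160+374*.4,150+430*.4),76))
E
```

```text
[467.3 -86.  190.4] [1.797e+02 1.000e-01 9.300e+01] shift [ -3.6 126.6  11.1] F [ 0.  -0.3  0.3] gap 45.1 5.5
cup mouth [599.07890307 -85.0988126   92.        ] cup base [597.73332333 -92.06890633  52.        ]
axle top [593.53409271 -10.00540022  82.        ] pinion top [ 602.22334014 -163.67492352   76.        ]
```

In the tool's units: 129 mm / 800 = 0.1613, 86 mm / 800 = 0.1075.

>>> {"method": "steer_hand", "body": {
  "offsets": [
    {"xyz": [-0.0013, 0.0538, 0], "finger_gap": 45},
    {"xyz": [-0.0025, 0.1075, 0], "finger_gap": 45},
    {"xyz": [-0.0025, 0.1613, 0], "finger_gap": 45},
    {"xyz": [-0.0025, 0.1613, 0], "finger_gap": 45}
  ]
}}

```text
time: 6.0
tool_pos: [595.0, -80.2, 183.8]
tcp_rot: [-179.8, -0.1, 93.0]
ft_force: [-1.0, -0.5, -0.8]
finger_gap: 45.0
grip_force: 0.0
```

```bash
python3 goal.py 596 -84.5 61
python3 - <<'E'
from bench import r
import cv2,pickle
s=r.snapshot("wrist");cv2.imwrite("pics/w2.png",s["pixels"]);pickle.dump(s,open("w2.pkl","wb"))
E
```

```text
[595.  -80.2 183.8] [-1.798e+02 -1.000e-01  9.300e+01] shift [ -4.5   1.3 122.8] F [-1.  -0.5 -0.8] gap 45.0 6.0
```

View pics/w2.png

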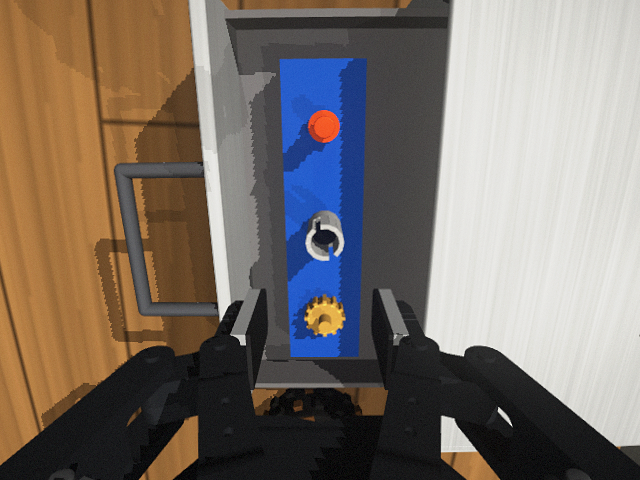

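The wrist view shows the cup mouth at (324,242), axle at (324,126) and pinion at (325,318), with the slots roughly perpendicular to the closing direction.

```bash
python3 - <<'E'
import pickle;from h import *
s=pickle.load(open("w2.pkl","rb"))
print(ray(s,(324.5,242),92),ray(s,(324,126),82),ray(s,(325,322),76),s["pose"][:3,3])
E
```

```text
[597.36327999 -82.26619469  92.        ] [592.86044453  -7.29921247  82.        ] [ 601.94520833 -153.19606012   76.        ] [590.83061303  -2.48394149 326.57396169]
```

>>> {"method": "steer_hand", "body": {
  "offsets": [
    {"finger_gap": 45},
    {"finger_gap": 45}
  ]
}}

```text
time: 6.3
tool_pos: [593.8, -80.9, 187.5]
tcp_rot: [180.0, 0.0, 93.0]
ft_force: [0.1, -0.2, -0.4]
finger_gap: 45.2
grip_force: 0.0
```

```bash
python3 goal.py 596 -84.5 61
```

```text
[593.8 -80.9 187.5] [180.   0.  93.] shift [ -3.7   2.  126.5] F [ 0.1 -0.2 -0.4] gap 45.2 6.3
```

In the tool's units: 127 mm / 800 = 0.1588, 110 mm / 800 = 0.1375.

>>> {"method": "steer_hand", "body": {
  "offsets": [
    {"xyz": [-0.0025, 0.0038, 0.05], "finger_gap": 45},
    {"xyz": [-0.0025, 0.0038, 0.1], "finger_gap": 45},
    {"xyz": [-0.0025, 0.0038, 0.1375], "finger_gap": 45},
    {"xyz": [-0.0025, 0.0038, 0.1588], "finger_gap": 45},
    {"xyz": [-0.0025, 0.0038, 0.1588], "finger_gap": 45},
    {"xyz": [-0.0025, 0.0038, 0.1588], "finger_gap": 0},
    {"xyz": [-0.0025, 0.0038, 0.1588], "finger_gap": 0},
    {"xyz": [-0.0025, 0.0038, 0.1588], "finger_gap": 0}
  ],
  "force": 50
}}

```text
time: 7.3
tool_pos: [599.1, -83.0, 62.4]
tcp_rot: [179.8, 0.1, 93.0]
ft_force: [-0.9, 0.5, 7.3]
finger_gap: 24.5
grip_force: 49.3
```

```bash
python3 goal.py 597 -83 250
```

```text
[599.1 -83.   62.4] [1.798e+02 1.000e-01 9.300e+01] shift [  -0.    -1.5 -187.6] F [-0.9  0.5  7.3] gap 24.5 7.3
```

Gripped (gap 24.5, 49 N). Lifting slowly at first.

In the tool's units: -200 mm / 800 = -0.25, -170 mm / 800 = -0.2125.

>>> {"method": "steer_hand", "body": {
  "offsets": [
    {"xyz": [0, 0, -0.0125], "finger_gap": 0},
    {"xyz": [0, 0, -0.0313], "finger_gap": 0},
    {"xyz": [0, 0, -0.05], "finger_gap": 0},
    {"xyz": [0, 0, -0.0688], "finger_gap": 0},
    {"xyz": [0, 0, -0.1125], "finger_gap": 0},
    {"xyz": [0, 0, -0.1625], "finger_gap": 0},
    {"xyz": [0, 0, -0.2125], "finger_gap": 0},
    {"xyz": [0, 0, -0.25], "finger_gap": 0}
  ],
  "force": 60
}}

```text
time: 8.3
tool_pos: [598.0, -82.8, 263.5]
tcp_rot: [179.9, 0.0, 93.0]
ft_force: [1.6, 0.1, -1.6]
finger_gap: 24.4
grip_force: 59.0
```

```bash
python3 goal.py 560 -80 270
```

```text
[598.  -82.8 263.5] [179.9   0.   93. ] shift [  4.7 -37.8  -6.6] F [ 1.6  0.1 -1.6] gap 24.4 8.3
```

In the tool's units: -40 mm / 800 = -0.05, -35 mm / 800 = -0.0438, -72 degrees / 180 = -0.4.

>>> {"method": "steer_hand", "body": {
  "offsets": [
    {"rot": [-0.05, 0, 0], "xyz": [0, -0.0063, 0], "finger_gap": 0},
    {"rot": [-0.1, 0, 0], "xyz": [0, -0.0125, 0], "finger_gap": 0},
    {"rot": [-0.15, 0, 0], "xyz": [0, -0.0188, 0], "finger_gap": 0},
    {"rot": [-0.2, 0, 0], "xyz": [0, -0.025, 0], "finger_gap": 0},
    {"rot": [-0.25, 0, 0], "xyz": [0, -0.0313, 0], "finger_gap": 0},
    {"rot": [-0.3, 0, 0], "xyz": [0, -0.0375, 0], "finger_gap": 0},
    {"rot": [-0.35, 0, 0], "xyz": [0, -0.0438, 0], "finger_gap": 0},
    {"rot": [-0.4, 0, 0], "xyz": [0, -0.05, 0], "finger_gap": 0}
  ]
}}

```text
time: 9.3
tool_pos: [579.2, -95.3, 333.7]
tcp_rot: [111.9, -0.2, 93.7]
ft_force: [0.3, 1.1, -1.6]
finger_gap: 24.8
grip_force: 60.7
```

```bash
python3 goal.py 560 -80 255
```

```text
[579.2 -95.3 333.7] [111.9  -0.2  93.7] shift [ 16.3 -79.8  12.5] F [ 0.3  1.1 -1.6] gap 24.8 9.3
```

```bash
python3 -c "
from bench import r
print(r.sense()['joint_pos'])"
```

```text
[-36.89850539 -51.1483979  143.02430927  59.88708639  44.28934627
 -68.56886641]
```

>>> {"method": "steer_hand", "body": {
  "offsets": [
    {"finger_gap": 0},
    {"finger_gap": 0}
  ]
}}

```text
time: 9.55
tool_pos: [578.5, -94.8, 330.4]
tcp_rot: [112.4, -0.2, 93.6]
ft_force: [0.2, 0.3, -1.3]
finger_gap: 24.7
grip_force: 60.7
```

```bash
python3 -c "
from bench import r
print(r.sense()['joint_pos'])"; python3 goal.py 560 -85 265
```

```text
[-36.74357051 -51.14888726 143.10411467  59.30856449  44.25618272
 -68.10016206]
[578.5 -94.8 330.4] [112.4  -0.2  93.6] shift [ 10.7 -67.3   8.4] F [ 0.2  0.3 -1.3] gap 24.7 9.55
```

j2 and j3 are at their limits because the wrist is too close to the base. I'm moving outward, then finishing the turn.

```bash
python3 goal.py 730 -95 310
```

```text
[578.5 -94.8 330.4] [112.4  -0.2  93.6] shift [ -9.9  38.7 147.6] F [ 0.2  0.3 -1.3] gap 24.7 9.55
```

In the tool's units: 148 mm / 800 = 0.185, 125 mm / 800 = 0.1563.

>>> {"method": "steer_hand", "body": {
  "offsets": [
    {"xyz": [-0.0025, 0.0075, 0.0313], "finger_gap": 0},
    {"xyz": [-0.005, 0.0163, 0.0625], "finger_gap": 0},
    {"xyz": [-0.0075, 0.025, 0.0938], "finger_gap": 0},
    {"xyz": [-0.01, 0.0325, 0.125], "finger_gap": 0},
    {"xyz": [-0.0125, 0.04, 0.1563], "finger_gap": 0},
    {"xyz": [-0.0125, 0.0488, 0.185], "finger_gap": 0},
    {"xyz": [-0.0125, 0.0488, 0.185], "finger_gap": 0}
  ]
}}

```text
time: 10.42
tool_pos: [731.6, -93.5, 310.3]
tcp_rot: [112.3, -0.2, 93.8]
ft_force: [0.1, -0.4, -1.2]
finger_gap: 24.4
grip_force: 60.5
```

```bash
python3 -c "
from bench import r
print(r.sense()['joint_pos'])"; python3 goal.py 730 -95 260
```

```text
[-23.5585343  -15.91354952 123.29858334  74.59548066  26.24398202
 -83.82108075]
[731.6 -93.5 310.3] [112.3  -0.2  93.8] shift [ -1.6 -47.1  17.6] F [ 0.1 -0.4 -1.2] gap 24.4 10.425
```

In the tool's units: -42 mm / 800 = -0.0525, -40 mm / 800 = -0.05, -22 degrees / 180 = -0.1222.

>>> {"method": "steer_hand", "body": {
  "offsets": [
    {"rot": [-0.0222, 0, 0], "xyz": [0, -0.01, 0.0038], "finger_gap": 0},
    {"rot": [-0.0444, 0, 0], "xyz": [0, -0.02, 0.0075], "finger_gap": 0},
    {"rot": [-0.0667, 0, 0], "xyz": [0, -0.03, 0.0113], "finger_gap": 0},
    {"rot": [-0.0889, 0, 0], "xyz": [0, -0.04, 0.015], "finger_gap": 0},
    {"rot": [-0.1111, 0, 0], "xyz": [0, -0.05, 0.02], "finger_gap": 0},
    {"rot": [-0.1222, 0, 0], "xyz": [0, -0.0525, 0.0213], "finger_gap": 0},
    {"rot": [-0.1222, 0, 0], "xyz": [0, -0.0525, 0.0213], "finger_gap": 0},
    {"rot": [-0.1222, 0, 0], "xyz": [0, -0.0525, 0.0213], "finger_gap": 0}
  ]
}}

```text
time: 11.42
tool_pos: [731.0, -94.7, 267.3]
tcp_rot: [90.2, -0.2, 93.7]
ft_force: [-0.5, -1.0, -0.7]
finger_gap: 24.5
grip_force: 60.6
```

>>> {"method": "steer_hand", "body": {
  "offsets": [
    {"finger_gap": 0},
    {"finger_gap": 0}
  ]
}}

```text
time: 11.68
tool_pos: [731.2, -95.3, 267.8]
tcp_rot: [90.1, -0.2, 93.6]
ft_force: [0.2, -0.0, -1.4]
finger_gap: 24.4
grip_force: 60.6
```

```bash
python3 -c "
from bench import r
print(r.sense()['joint_pos'])"
python3 - <<'E'
from bench import r
import cv2
cv2.imwrite("pics/s3.png",r.snapshot("side")["pixels"])
E
```

```text
[ -25.49698485    2.31789481  130.04947741  140.36289      49.7099324
 -151.70490135]
```

View pics/s3.png

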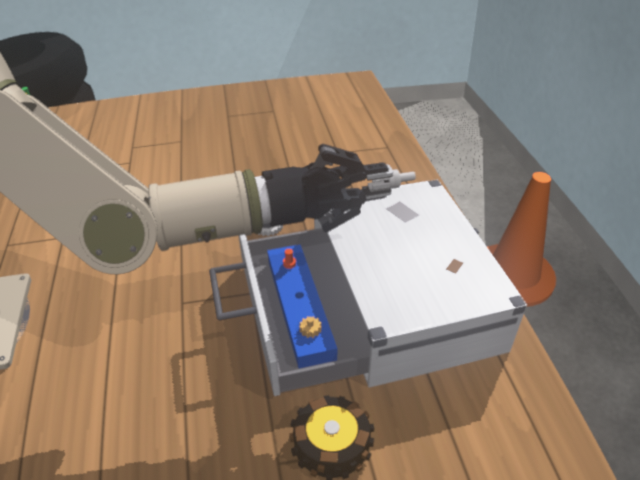

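The side view shows the cup level in the gripper above the case (stub tip at about (412,177)) and the drawer still out. The axle at (289,258) and pinion at (310,327) stand in the rack. The arm is still, so I'm handing in.

```bash
python3 -c "
from bench import r
print(r.hand_in())"
```

```text
the job is handed in; nothing more can be done
None
```

I pulled the drawer out to its stop and handed the job in with the chrome cup held level and still, about 27 cm up in the gripper; the last picture shows the axle and pinion still in the rack, and no verdict was returned.

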